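# Lower the enclosure cover without letting it clap

### The arm

A 6-joint arm with a two-finger parallel gripper is mounted at the origin on the work surface. World frame = base frame: x ahead of the robot, y to its left, z up, the work surface at z = 0. Lengths are in m, angles in rad, forces in N, time in s.
With the tool pointing down it reaches from about 0.275 to 0.775 m from the base axis. Payload 14.6 kg.
Tool frame: the origin (TCP) lies midway between the tips of the shut fingers; the grasp point (between the pads) lies 19 mm behind it (pinch_z is the z of the grasp point in the tool frame, in m); z points along the fingers, y is the line along which they close (so a half turn about z gives the same grasp; the last joint's range is limited). The gripper opens to 85 mm and grips with 20 to 120 N. Pads are 22 mm wide; open, the fingers measure 114 mm over their backs; the gripper's body (76 mm by 85 mm) begins 54 mm behind the grasp point. The pads swing forward as they close: fully open they stand 13 mm farther back than shut.
Start: joints at [-1.351, 0.263, -0.048, 1.259, 0, 1.415], TCP at [0.192, -0.489, 0.231] pointing down, gripper open.
Joint ranges: [-2.65, 2.65], [-0.89, 1.7], [-1.18, 1.37], [-2.13, 2.11], [-1.35, 1.29], [-3.14, 3.14]. Speed limits (rad/s): [1.89, 1.89, 2.57, 2.79, 3.14, 3.14].

### API

Orientations are given as [roll, pitch, yaw] about the fixed x, y, z axes, in that order (R = Rz(yaw) Ry(pitch) Rx(roll)).
In Python, from plant import * gives the robot as it stands. The module is installed in compiled form; this text tells all that it offers.
- The arm moves only by the shell command python3 -m inch 'ROWS' [FORCE]. ROWS is JSON, a list of rows, each a list of 7 numbers: the finger opening in mm, from 0 to 85.4, then the shift along the world's x, y, z in mm, then the turn, a rotation vector about the world's x, y, z in degrees. In form: [[fingers, tx, ty, tz, ax, ay, az], ...]. A call has 1 to 20 rows; each row is the pose to reach, as a shift and turn from the pose commanded when the call began; what a row does not reach only later rows make up. A row lasts 1/8 s, in which the tool goes at most 62.5 mm and 10.7 degrees, less where a joint would pass 70% of its speed; a pose out of reach is approached as far as the arm can. A call with a gripper value outside its range is refused whole. The fingers move at their own pace and stop on an object; FORCE is the grip in N (left out, the last holds). Time passes only in rows, so rows that repeat a pose let the fingers close. It gives the time, the measured TCP pose, the force, the opening and the grip force at its end, in the units of the state.
- get_obs(): the state, without advancing time (a new reading comes with each control period).
- get_image(name): name is "scene" or "top" or "wrist"; returns (picture, depth): 400x640x3 uint8, red, green, blue; 400x640 float32, m along the optical axis (not along the pixel's ray), 0 where there is no reading.
- camera_params(name): a dict with "camera_matrix" (3x3 intrinsics, pixels), "world_from_camera" (4x4, takes a point from camera to world coordinates). Camera axes: x right, y down, z forward; pixel columns grow to the right and rows downward; lengths in m; the calibration is good to about 2 mm. A picture is of the moment at which its call begins: read the wrist's pose just before it. camera_params takes no time and is no camera call; for the wrist camera it gives the pose at the moment of the call.
- close_job(): hands the job in; it is judged then, once.
The state is a dict: "clock": time; "joint_pos": joint angles; "qvel": joint speeds; "tau": joint torques, N m; "eef_pos": TCP position; "ee_rot": TCP orientation; "contact_force": force on the tool from outside, world axes, zero at the start; "wrist_torque": the same for the moment, N m; "finger_gap": finger opening in m; "gripper_force": force on a finger pad.
Only numpy, scipy, OpenCV 4.12 (cv2) and the standard library are available. Lean on these libraries where they do the work, as an engineer would, in place of code of your own. Each camera call takes 0.05 s, during which the arm holds its last target. There are 200 camera calls.

### The job

Close the amber-windowed cover of the grey enclosure on the breadboard: with a fingertip tip the cover forward from where it leans open, catch it from underneath with a finger on its way down, and lower it gently until it is fully shut, so that it never claps onto the case. Do not pinch or force the cover, do not touch the fibre coupler inside, leave everything else on the bench where it stands, and finish with the hand clear.

Things in the scene. Friction and masses are not known exactly. Their poses are not given: they have to be found in the camera images.
- case: Grey open-topped aluminium enclosure bolted to the breadboard: 150 mm along its x, 190 along its y, 70 high, walls 5. Origin: centre of its underside, on the breadboard (12.7 mm above the table). Its front (-x), where the cover's lip comes down, faces the robot's left (world +y), turned up to 35 degrees away from the robot or 17 towards it; the hinge runs along y at its rear. 8 mm high feet stick out 17 mm at its two ends.
- case_hinge (a point): Middle of the cover's hinge axis, fixed on the case (axes as the case): 78 mm behind the case's centre and 73 mm above its underside. The axis runs along y. The hinge is damped with slight friction: the cover may stand within 3 degrees of upright; tipped past that either way it falls by itself at about 0.7 rad/s (0.6 to 0.85) times the sine of its angle from upright.
- cover (a joint): Angle of the cover, rad: 0 shut and level, 1.57 upright, 1.83 leaning back on its stop, about where it starts. Aluminium-framed amber window plate, 190 mm along the hinge, 6 mm thick, 3 either side of the plane through the hinge axis, reaching 153 mm from the axis. 0.17 to 0.24 kg; under 1 N at the lip tips it. From 10 degrees past upright it needs 2 to 3 s to half-way; uncaught it lands with a clap.
- cover_lip (a point): Middle of the front edge, at mid-thickness, of the orange lip on the cover, 175 mm from the hinge axis; it moves with the cover. Lip: 80 mm along the hinge, 22 deep, 5 thick, not slippery (it can wedge under a sloping finger). Shut, it overhangs the case's front wall by 22 mm, so a finger can bear it all the way. Axes: x from lip to hinge, y along the hinge, z out of the cover's outer face (up when shut).
- cover_outer: Outer face of the cover with its lip (the top when shut, the back while it leans open). Origin: middle of the hinge axis; axes as cover_lip.
- cover_under: Underside of the cover with its lip (facing the front while it stands open). Origin: middle of the hinge axis; axes as cover_lip.
- coupler: Fibre coupler fixed inside the case: aluminium base, brass chip pedestal and two steel fibre holders, 50 by 150 mm, its top 33 mm above the floor of the case (38 mm above the case's underside). Origin: centre of its underside. Not to be touched.
- chip_box: Clear flat chip box, 75 x 60 x 16 mm, loose, lying on the breadboard off the enclosure's front, towards its far end; origin at the centre of its underside. Leave alone.
- driver: Screwdriver with red handle, 150 mm long along its x, 26 mm thick, loose on the breadboard on the robot's side of the enclosure; origin at its underside, mid-length. Leave alone.
- dispenser: Turquoise square alcohol dispenser with a steel flip top standing open, 70 x 70 mm, 180 mm high, loose; origin at the centre of its underside. Leave alone.
- spool: Yellow fibre spool standing on its flange, 72 mm diameter, 35 mm high, loose; origin at the centre of its underside. Leave alone.
- lens_post: Lens in a round black mount on a steel post with a round foot, 38 mm wide, 93 mm high, loose; origin at the centre of its underside. Leave alone.
- tape: Blue tape dispenser with white roll, 60 x 120 mm, 76 mm high, loose; origin at the centre of its underside. Leave alone.
- tray: Light blue tray with white ferrules, 120 x 90 mm, 18 mm high, loose; origin at the centre of its underside. Leave alone.

How it is judged:
On the way, in this order (a step that is already met when the one before it is completed fails the run):
1. the cover is tipped forward past upright (value of joint cover below 1.5 rad), for 0.05 s.
2. the falling cover is caught: between 60 and 10 degrees from shut it rests on the finger and sinks slower than 0.3 rad/s (value of joint cover between 0.17 and 1.05 rad and velocity of joint cover above -0.3 rad/s and contact force between the fingers and cover above 0.1 N), for 0.2 s.
At the end, for the whole second after the job is handed in: The cover is fully shut (within 0.02 rad) and every loose thing is within 15 mm of where it stood (value of joint cover below 0.02 rad and distance of each of dispenser, chip_box, driver, spool, lens_post, tape, tray from where it was at the start of the episode below 0.015 m); the robot touches nothing.
It fails at once if the cover comes down on the case in a clap: still faster than 0.45 rad/s within the last 9 degrees (the last 5 mm at the lip excepted) (value of joint cover between 0.03 and 0.16 rad and velocity of joint cover below -0.45 rad/s).
It fails at once if the cover is forced: more than 25 N from the fingers; or pinched: over 1 N on its outer face and its underside at once (contact force between the fingers and cover above 25 N or (contact force between the fingers and cover_outer above 1 N and contact force between the fingers and cover_under above 1 N)).
It fails at once if the fibre coupler is touched (contact force between any of the fingers, the arm and coupler above 0.3 N).
It fails at once if a loose thing on the bench is moved by more than 15 mm (distance of any of dispenser, chip_box, driver, spool, lens_post, tape, tray from where it was at the start of the episode above 0.015 m).
It also fails if it takes over 58 s, if anything falls off the work surface, if the arm or the gripper's body presses on something with over 40 N, if the wrist force passes 120 N, or if a joint passes its speed limit or range.

## Working session

There is one attempt and no reset: what is moved stays moved. The work goes in short steps, Python scripts to look and compute and a shell command to move; the robot and the scene stay as the last step left them, time stands still between calls to the robot, and variables do not carry over. Pictures are saved under pics/ and viewed, at most 10 in all, crops included, and the job is handed in when it is done.

```bash
mkdir -p pics; cat > h.py <<'E'
from plant import *
import numpy as np, cv2
def cloud(name):
    p=camera_params(name); im,d=get_image(name)
    K=np.array(p["camera_matrix"]);T=np.array(p["world_from_camera"])
    v,u=np.mgrid[0:400,0:640]
    c=np.stack([(u-K[0,2])/K[0,0]*d,(v-K[1,2])/K[1,1]*d,d],-1)
    return im,d,c@T[:3,:3].T+T[:3,3]
E
python3 - <<'E'
from h import *
o=get_obs();print(o["clock"],o["eef_pos"],o["ee_rot"])
for n in("scene","top"):
    im,d,w=cloud(n); cv2.imwrite(f"pics/{n}.png",im[...,::-1]); np.savez(f"{n}.npz",im=im,d=d,w=w)
    print(n,np.array(camera_params(n)["world_from_camera"]).round(3).tolist())
E
```

```text
0.0 [ 0.19213154 -0.48828071  0.23081717] [-3.14052709e+00 -1.70880685e-04  3.74784869e-01]
scene [[-0.699, 0.463, -0.545, 1.18], [0.715, 0.458, -0.528, 0.576], [0.005, -0.759, -0.651, 0.825], [0.0, 0.0, 0.0, 1.0]]
top [[-0.007, -0.991, 0.13, 0.419], [-1.0, 0.006, -0.008, -0.0], [0.007, -0.131, -0.991, 1.298], [0.0, 0.0, 0.0, 1.0]]
```

View pics/scene.png

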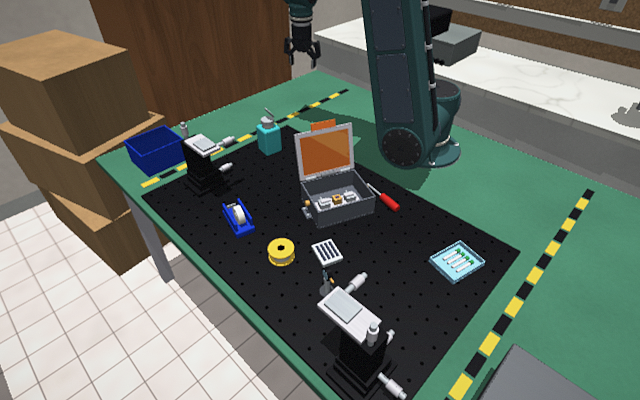

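View pics/top.png

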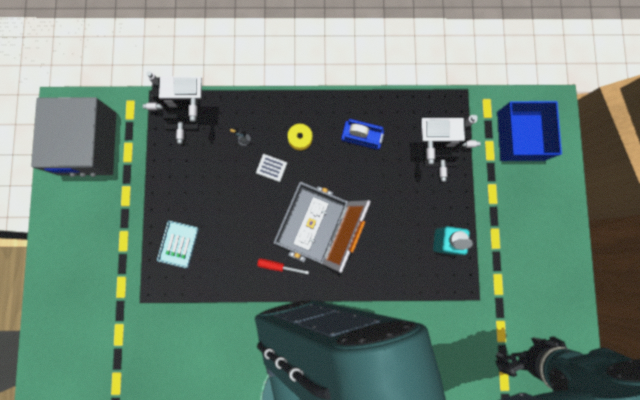

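```bash
python3 - <<'E'
from h import *
for n in("top","scene"):
    f=np.load(n+".npz");im,d,w=f["im"],f["d"],f["w"]
    # case rim
    m=(abs(w[...,2]-0.0827)<0.003)&(d>0)&(abs(w[...,0]-.42)<.2)&(abs(w[...,1])<.2)
    P=w[m][:,:2].astype(np.float32); 
    r=cv2.minAreaRect(P*1000); print(n,"rim",m.sum(),r,cv2.boxPoints(r).round().tolist())
    hsv=cv2.cvtColor(im,cv2.COLOR_RGB2HSV)
    o=(d>0)&(hsv[...,0]>5)&(hsv[...,0]<20)&(hsv[...,1]>150)&(abs(w[...,0]-.42)<.25)&(abs(w[...,1])<.25)&(w[...,2]>.06)
    Q=w[o];print("orange",len(Q)); c=Q.mean(0);U,S,V=np.linalg.svd(Q-c,full_matrices=False)
    print(c.round(4),S.round(3),V.round(3).tolist(),"zmax",Q[:,2].max())
    t=Q[Q[:,2]>np.quantile(Q[:,2],.93)];print("top",t.mean(0),t.min(0),t.max(0))
    # cover frame pts above
    m=(w[...,2]>0.1)&(w[...,2]<.3)&(abs(w[...,0]-.42)<.2)&(abs(w[...,1]+.05)<.15)&(d>0)
    print("all above",w[m].min(0),w[m].max(0))
    for k,(lo,hi) in dict(driver_red=((170,180),None)).items() if 0 else []: pass
    m=(w[...,2]>.017)&(w[...,2]<.06)&(d>0)&(hsv[...,1]>170)&((hsv[...,0]<4)|(hsv[...,0]>174))&(abs(w[...,0]-.35)<.15)&(abs(w[...,1])<.3)
    if m.any():print("driver red",w[m].min(0).round(3),w[m].max(0).round(3))
    m=(w[...,2]>.02)&(w[...,2]<.25)&(d>0)&(hsv[...,1]>100)&(hsv[...,0]>80)&(hsv[...,0]<96)&(w[...,1]<-.15)&(abs(w[...,0]-.4)<.2)
    if m.any():print("dispenser",w[m].min(0).round(3),w[m].max(0).round(3))
    m=(w[...,2]>.022)&(w[...,2]<.04)&(d>0)&(w[...,0]>.4)&(w[...,0]<.62)&(w[...,1]>.0)&(w[...,1]<.2)&(hsv[...,2]>150)&(hsv[...,1]<60)
    if m.any():print("chipbox",w[m].min(0).round(3),w[m].max(0).round(3))
E
```

```text
top rim 280 ((508.84381103515625, -2.8675460815429688), (150.6836395263672, 189.79295349121094), 66.95668029785156) [[392.0, -35.0], [567.0, -109.0], [626.0, 29.0], [451.0, 104.0]]
orange 800
[ 0.4675 -0.095   0.1794] [1.204 1.14  0.027] [[-0.917, 0.399, -0.011], [0.115, 0.236, -0.965], [0.382, 0.886, 0.262]] zmax 0.2577406153399249
top [ 0.45986471 -0.11511838  0.25439923] [ 0.42375608 -0.13288019  0.25235244] [ 0.49611901 -0.09769563  0.25774062]
all above [ 0.22031289 -0.14919143  0.10017164] [0.56339377 0.09987441 0.29913313]
driver red [0.371 0.078 0.018] [0.404 0.15  0.044]
dispenser [ 0.417 -0.438  0.024] [ 0.492 -0.362  0.143]
chipbox [0.403 0.001 0.022] [0.596 0.086 0.035]
scene rim 312 ((434.9599304199219, 26.021865844726562), (159.59091186523438, 343.8801574707031), 66.1404037475586) [[245.0, 23.0], [560.0, -117.0], [624.0, 29.0], [310.0, 169.0]]
orange 1866
[ 0.4691 -0.0942  0.1707] [1.904 1.81  0.087] [[0.923, -0.38, -0.065], [0.038, 0.257, -0.966], [0.383, 0.889, 0.252]] zmax 0.2604852956632354
top [ 0.45927524 -0.11224285  0.25045023] [ 0.42188407 -0.12959895  0.24258314] [ 0.49777669 -0.09454903  0.2604853 ]
all above [ 0.26509038 -0.15008365  0.10001838] [0.56178546 0.09998183 0.29999443]
driver red [0.375 0.08  0.017] [0.404 0.156 0.043]
dispenser [ 0.42  -0.441  0.02 ] [ 0.491 -0.362  0.129]
chipbox [0.433 0.    0.026] [0.541 0.039 0.035]
```

```bash
cat >> h.py <<'E'
from scipy.spatial.transform import Rotation as R
F=np.array([.392,.920,0]);Y=np.array([.920,-.392,0]);H=np.array([.478,-.0746,0.0857])
def cf(p): # world->(f,s,z) mm
    d=np.array(p)-H; return np.array([d@F*1e3,d@Y*1e3,p[2]*1e3]).round(1)
def orient(psi,a):
    p,a=np.radians([psi,a]);z=np.array([np.cos(p)*np.cos(a),np.sin(p)*np.cos(a),-np.sin(a)])
    y=np.array([np.sin(p),-np.cos(p),0]);return R.from_matrix(np.stack([np.cross(y,z),y,z],1))
def go(f,s,z,psi,a,frm=None):
    o=get_obs() if frm is None else None
    p0,r0=(o["eef_pos"],R.from_euler("xyz",o["ee_rot"])) if frm is None else frm
    t=H*[1,1,0]+F*f/1e3+Y*s/1e3+np.array([0,0,z/1e3])
    q=orient(psi,a)
    print((f,s,z,psi,a),"world",t.round(3),"shift",((t-p0)*1e3).round(1).tolist(),"rot",(q*r0.inv()).as_rotvec(degrees=True).round(1).tolist())
    return t,q
E
python3 - <<'E'
from h import *
f=np.load("top.npz");im,d,w=f["im"],f["d"],f["w"]
hsv=cv2.cvtColor(im,cv2.COLOR_RGB2HSV)
w0=w[155:180,255:290]; m=(w0[...,2]>.02); print("chip",[cf(p) for p in (w0[m].min(0),w0[m].max(0),w0[m].mean(0))],w0[m].mean(0))
go(150,-170,330,-42,15)
go(100,-170,330,-42,45)
go(165,-30,250,-42,10)
E
python3 -m inch '[[0,0,0,60,0,0,0],[0,0,30,120,0,0,0],[0,20,90,160,0,0,0],[0,40,150,180,0,0,0],[0,60,210,180,0,0,0],[0,80,270,180,0,0,0],[0,90,330,180,0,0,0],[0,90,390,180,0,0,0],[0,90,450,180,0,0,0],[0,90,510,180,0,0,0],[0,90,570,180,0,0,0],[0,90,600,180,0,0,0]]'
```

```text
chip [array([ 44.9, -83.8,  20. ]), array([ 308.7,  126.4, 1298.5]), array([250. , 106.5,  45.9])] [0.67392679 0.11364049 0.04590384]
(150, -170, 330, -42, 15) world [0.38 0.13 0.33] shift [188.3, 618.4, 99.1] rot [-14.0, -77.2, -53.8]
(100, -170, 330, -42, 45) world [0.361 0.084 0.33 ] shift [168.7, 572.4, 99.1] rot [-8.5, -46.5, -60.1]
(165, -30, 250, -42, 10) world [0.515 0.089 0.25 ] shift [322.9, 577.3, 19.1] rot [-14.9, -82.3, -52.5]
clock: 1.6
eef_pos: [0.2838, 0.0846, 0.4113]
ee_rot: [3.142, -0.0, 0.375]
contact_force: [1.4, -0.6, 0.7]
finger_gap: -0.0
gripper_force: 0.0
```

```bash
python3 - <<'E'
from h import *
o=get_obs();print(o["joint_pos"])
fr=(np.array([.282,.112,.411]),R.from_euler("xyz",[np.pi,0,.375]))
go(190,-110,300,-42,10,fr)
go(190,-110,300,-42,40,fr)
E
```

```text
[ 1.18393778e-02 -1.29154555e-01  5.30943188e-03  1.70508202e+00
  2.28363492e-05  2.77866449e+00]
(190, -110, 300, -42, 10) world [0.451 0.143 0.3  ] shift [169.3, 31.3, -111.0] rot [-14.9, -82.3, -52.4]
(190, -110, 300, -42, 40) world [0.451 0.143 0.3  ] shift [169.3, 31.3, -111.0] rot [-9.3, -51.7, -59.2]
```

```bash
python3 -m inch '[[0,20,10,0,-1.5,-8,-5],[0,40,20,0,-3,-16,-10],[0,60,30,0,-4.5,-25,-16],[0,80,30,0,-6,-33,-21],[0,100,30,0,-7.5,-41,-26],[0,120,30,-20,-9,-49,-31],[0,140,30,-40,-10.5,-58,-37],[0,160,30,-60,-12,-66,-42],[0,170,30,-80,-13.5,-74,-47],[0,170,30,-110,-15,-82,-52],[0,170,30,-110,-15,-82,-52],[0,170,30,-110,-15,-82,-52],[0,170,30,-110,-15,-82,-52]]'; python3 - <<'E'
from h import *
o=get_obs();print(o["joint_pos"],cf(o["eef_pos"]),R.from_euler("xyz",o["ee_rot"]).as_matrix()[:,2])
fr=(o["eef_pos"],R.from_euler("xyz",o["ee_rot"]))
im,d,w=cloud("scene");cv2.imwrite("pics/s2.png",im[40:340,180:580,::-1].repeat(2,0).repeat(2,1))
go(-60,-30,245,-42,10);go(166,-30,72,-42,10)
E
```

```text
clock: 3.22
eef_pos: [0.5031, 0.0522, 0.3539]
ee_rot: [2.049, -1.379, 0.453]
contact_force: [1.7, 0.0, 1.8]
finger_gap: -0.0
gripper_force: 0.0
[ 0.45024893  0.07424924 -1.17044485 -1.05399692 -1.09016108  3.14056008] [126.5 -26.6 353.9] [ 0.7946023  -0.60077238 -0.08763401]
(-60, -30, 245, -42, 10) world [ 0.427 -0.118  0.245] shift [-78.6, -173.5, -106.2] rot [10.7, -2.2, -6.1]
(166, -30, 72, -42, 10) world [0.515 0.09  0.072] shift [10.0, 34.4, -279.2] rot [10.7, -2.2, -6.1]
```

View pics/s2.png

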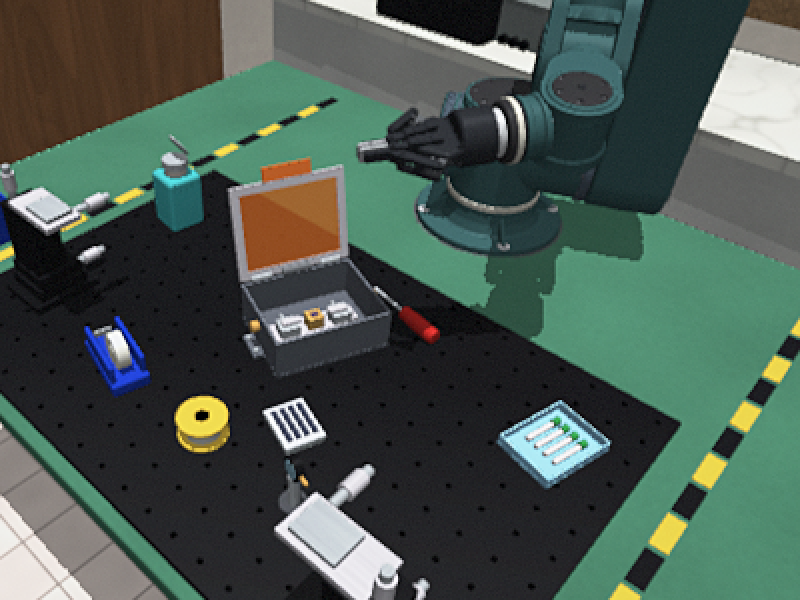

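```bash
python3 -m inch '[[0,0,0,0,-7,6,1],[0,0,0,0,-15,12,2],[0,0,0,0,-22,18,3],[0,0,0,0,-29,24,4],[0,0,0,0,-37,30,5],[0,0,0,0,-44,36,6],[0,20,20,0,-51,41,6],[0,40,40,0,-58,47,7],[0,60,40,0,-65,53,8],[0,60,40,0,-73,59,9],[0,60,40,0,-80,64,9],[0,60,40,0,-87,70,10],[0,60,40,0,-94,76,11],[0,60,40,0,-101,82,12],[0,60,40,0,-109,88,13],[0,60,40,0,-116,94,14],[0,60,40,0,-123,100,15],[0,60,40,0,-130,105,16],[0,60,40,0,-130,105,16],[0,60,40,0,-130,105,16]]'; python3 - <<'E'
from h import *
o=get_obs();print(o["joint_pos"],cf(o["eef_pos"]),o["qvel"].round(2),R.from_euler("xyz",o["ee_rot"]).as_matrix())
E
```

```text
clock: 5.78
eef_pos: [0.5632, 0.0915, 0.3534]
ee_rot: [2.828, 1.458, 2.114]
contact_force: [-0.8, -0.1, 0.8]
finger_gap: -0.0003
gripper_force: 0.0
[ 0.48832981  0.1645681  -0.94741425 -0.82158698 -1.18584937  0.30524697] [186.3  13.3 353.4] [ 0.   -0.    0.   -0.   -0.   -0.01] [[-0.05843862  0.65593349  0.75255311]
 [ 0.09674245  0.75401437 -0.64969472]
 [-0.99359238  0.03483657 -0.10752017]]
```

```bash
sed -i 's/y=np.array(\[np.sin(p),-np.cos(p),0\])/y=np.array([-np.sin(p),np.cos(p),0])/' h.py; python3 - <<'E'
from h import *
f=np.load("top.npz");w=f["w"]
for v,u in((167,271),(155,268),(180,273),(164,258),(172,287)):print(cf(w[v,u]),w[v,u].round(3))
go(195,-40,220,-42,10)
go(185,-35,100,-42,10)
go(185,-35,75,-42,10)
E
```

```text
[253.3 110.1  22. ] [0.679 0.115 0.022]
[278.6 142.7  10.1] [0.718 0.126 0.01 ]
[233.4  77.1  11.6] [0.64  0.11  0.012]
[295.9 105.4   8. ] [0.691 0.156 0.008]
[203.9 116.2  12.4] [0.665 0.067 0.012]
(195, -40, 220, -42, 10) world [0.518 0.12  0.22 ] shift [-45.6, 28.9, -133.4] rot [1.0, 4.2, -0.9]
(185, -35, 100, -42, 10) world [0.518 0.109 0.1  ] shift [-44.9, 17.8, -253.4] rot [1.0, 4.2, -0.9]
(185, -35, 75, -42, 10) world [0.518 0.109 0.075] shift [-44.9, 17.8, -278.4] rot [1.0, 4.2, -0.9]
```

```bash
python3 -m inch '[[0,-15,10,-40,0.5,2,0],[0,-30,20,-80,1,4,-1],[0,-45,29,-130,1,4.2,-1],[0,-45,25,-170,1,4.2,-1],[0,-45,20,-210,1,4.2,-1],[0,-45,18,-253,1,4.2,-1],[0,-45,18,-265,1,4.2,-1],[0,-45,18,-278,1,4.2,-1],[0,-45,18,-278,1,4.2,-1],[0,-45,18,-278,1,4.2,-1]]'; python3 - <<'E'
from h import *
o=get_obs();print(o["joint_pos"],cf(o["eef_pos"]),o["qvel"].round(2),R.from_euler("xyz",o["ee_rot"]).as_matrix())
im,d,w=cloud("scene");cv2.imwrite("pics/s3.png",cv2.resize(im[90:290,240:500,::-1],None,fx=3,fy=3,interpolation=cv2.INTER_CUBIC)[:600])
E
```

```text
clock: 7.02
eef_pos: [0.5205, 0.1147, 0.0774]
ee_rot: [-3.123, 1.393, 2.419]
contact_force: [-0.0, -0.0, -0.4]
finger_gap: 0.0003
gripper_force: 0.0
[ 0.58406818  0.78227618 -1.17580369 -1.32268735 -1.26861934  0.61010563] [190.8 -35.1  77.4] [-0.   -0.   -0.   -0.01  0.   -0.  ] [[-0.13254617  0.67452997  0.72625122]
 [ 0.11678101  0.73824034 -0.66435187]
 [-0.98427319 -0.00324494 -0.17662322]]
```

View pics/s3.png

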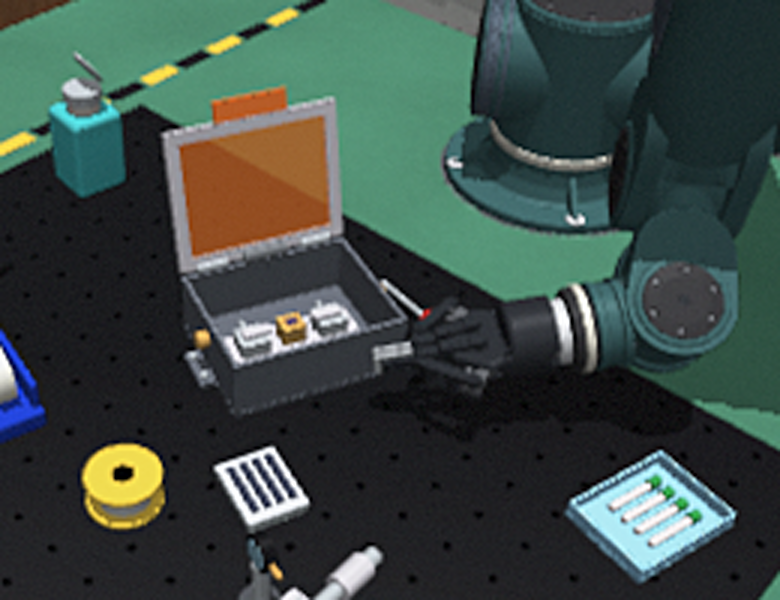

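```bash
python3 - <<'E'
from h import *
go(178,-15,74,-43,13)
E
python3 -m inch '[[0,5,-8,0,0,0,0],[0,10,-17,0,0,0,0],[0,13,-20,0,-0.5,2,-1],[0,13,-20,-2,-1,3,-1],[0,13,-20,-3,-1,3,-1],[0,13,-20,-3,-1,3,-1]]'; python3 - <<'E'
from h import *
o=get_obs();print(o["joint_pos"],cf(o["eef_pos"]),o["qvel"].round(2),R.from_euler("xyz",o["ee_rot"]).as_matrix()[:,2])
im,d,w=cloud("wrist");cv2.imwrite("pics/w1.png",im[...,::-1])
# finger tip points in scene view
im,d,w=cloud("scene");q=(w-o["eef_pos"])@R.from_euler("xyz",o["ee_rot"]).as_matrix()*1e3
for lo,hi in((-6,4),(-14,-6),(-22,-14),(-30,-22)):
    m=(d>0)&(q[...,2]>lo)&(q[...,2]<hi)&(abs(q[...,0])<18)&(abs(q[...,1])<22)&(w[...,2]>.045)
    if m.any():print(lo,m.sum(),q[m].min(0).round(1),q[m].max(0).round(1))
go(178,-15,74,-43,13)
E
```

```text
(178, -15, 74, -43, 13) world [0.534 0.095 0.074] shift [13.4, -19.6, -3.4] rot [2.1, 2.0, -0.6]
clock: 7.82
eef_pos: [0.5336, 0.0944, 0.0732]
ee_rot: [-2.886, 1.36, 2.634]
contact_force: [-0.7, -0.7, -0.4]
finger_gap: 0.0002
gripper_force: 0.0
[ 0.52935757  0.76094807 -1.15807322 -1.26491969 -1.23134561  0.57192219] [177.3 -15.1  73.2] [ 0.  0. -0.  0. -0.  0.] [ 0.70423989 -0.68044241 -0.20259395]
-6 8 [-12.9  -5.5  -5.5] [ 8.   5.2 -3.2]
-14 25 [-14.1  -8.9 -13.8] [ 7.8 11.9 -6.2]
-22 27 [-13.5 -16.8 -21.9] [  5.   11.3 -14.2]
-30 27 [-13.3 -15.9 -30. ] [  3.   13.4 -22.3]
(178, -15, 74, -43, 13) world [0.534 0.095 0.074] shift [0.5, 0.6, 0.9] rot [3.1, -1.2, 0.3]
```

View pics/w1.png

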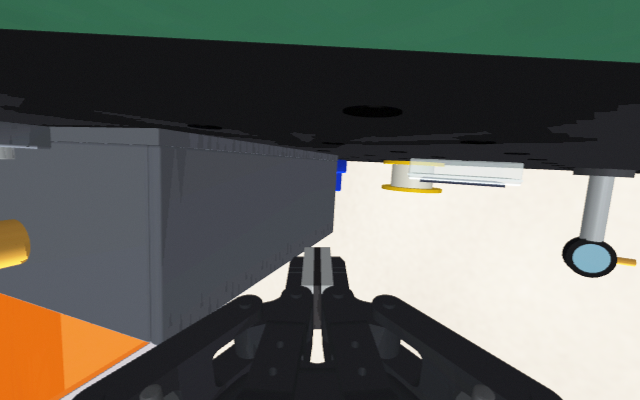

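```bash
python3 -m inch '[[0,-2,-6,25,0,0,0],[0,-6,-14,63,0,0,0],[0,-12,-28,93,0,0,0],[0,-20,-47,118,0,0,0],[0,-20,-47,118,0,0,0],[0,-20,-47,118,0,0,0]]'; python3 - <<'E'
from h import *
o=get_obs();print(o["joint_pos"],cf(o["eef_pos"]),R.from_euler("xyz",o["ee_rot"]).as_matrix()[:,2])
fr=(o["eef_pos"],R.from_euler("xyz",o["ee_rot"]))
go(126,-15,330,-43,35);go(-80,-15,330,-43,65);go(-80,-15,240,-43,65)
E
```

```text
clock: 8.68
eef_pos: [0.5155, 0.0512, 0.1928]
ee_rot: [-2.886, 1.355, 2.631]
contact_force: [0.0, 0.3, 0.6]
finger_gap: 0.0001
gripper_force: 0.0
[ 0.45820219  0.39508026 -1.17607451 -1.00605238 -1.17411488  0.47387934] [130.4 -14.8 192.8] [ 0.70062453 -0.68287563 -0.20689646]
(126, -15, 330, -43, 35) world [0.514 0.047 0.33 ] shift [-1.9, -4.0, 137.2] rot [18.0, 14.7, -0.0]
(-80, -15, 330, -43, 65) world [ 0.433 -0.142  0.33 ] shift [-82.6, -193.5, 137.2] rot [38.5, 36.6, -0.9]
(-80, -15, 240, -43, 65) world [ 0.433 -0.142  0.24 ] shift [-82.6, -193.5, 47.2] rot [38.5, 36.6, -0.9]
```

```bash
python3 -m inch '[[0,0,0,40,6,6,0],[0,0,0,80,12,12,0],[0,0,0,120,18,18,0],[0,-10,-20,140,25,24,0],[0,-25,-60,140,32,30,-1],[0,-42,-100,140,38,36,-1],[0,-60,-140,140,38.5,36.5,-1],[0,-75,-180,140,38.5,36.5,-1],[0,-83,-200,140,38.5,36.5,-1],[0,-83,-200,140,38.5,36.5,-1],[0,-83,-200,140,38.5,36.5,-1]]'; python3 - <<'E'
from h import *
o=get_obs();print(o["joint_pos"],cf(o["eef_pos"]),R.from_euler("xyz",o["ee_rot"]).as_matrix()[:,2])
go(-80,-15,240,-43,65)
E
```

```text
clock: 10.05
eef_pos: [0.4327, -0.1513, 0.3324]
ee_rot: [3.142, 0.436, 2.385]
contact_force: [0.5, 0.7, 0.8]
finger_gap: -0.0002
gripper_force: 0.0
[-0.42897503 -0.14933567 -0.32825275  0.97676324 -0.13642749  0.2993251 ] [-88.3 -11.6 332.4] [ 0.30677701 -0.28986951 -0.9065669 ]
(-80, -15, 240, -43, 65) world [ 0.433 -0.142  0.24 ] shift [0.1, 9.0, -92.4] rot [-0.0, -0.0, 0.4]
```

```bash
python3 -m inch '[[0,0,4,-40,0,0,0],[0,0,6,-75,0,0,0],[0,0,9,-92,0,0,0],[0,3,17,-92,0,0,0],[0,6,24,-92,0,0,0],[0,9,32,-92,0,0,0],[0,13,40,-92,0,0,0],[0,16,47,-92,0,0,0],[0,19,54,-92,0,0,0],[0,22,60,-92,0,0,0],[0,23,64,-92,0,0,0],[0,23,64,-92,0,0,0],[0,23,64,-92,0,0,0]]'; cat > ang.py <<'E'
from h import *
def ang(tag=None):
    im,d,w=cloud("scene");hsv=cv2.cvtColor(im,cv2.COLOR_RGB2HSV)
    o=(d>0)&(hsv[...,0]>5)&(hsv[...,0]<20)&(hsv[...,1]>150)&(abs(w[...,0]-.47)<.15)&(abs(w[...,1])<.25)&(w[...,2]>.088)
    Q=w[o];x=(Q-H)@F;z=Q[:,2]-H[2]
    r=np.hypot(x,z);k=r>.04
    print("theta",np.median(np.arctan2(z,x)[k]).round(3),k.sum(),"rmax",r.max().round(3))
    if tag: cv2.imwrite(f"pics/{tag}.png",cv2.resize(im[90:290,240:500,::-1],None,fx=3,fy=3,interpolation=cv2.INTER_CUBIC))
    return im,w
E
python3 - <<'E'
from ang import *
o=get_obs();print(o["joint_pos"],cf(o["eef_pos"]),o["contact_force"])
ang("s4")
E
```

```text
clock: 11.68
eef_pos: [0.4553, -0.085, 0.2411]
ee_rot: [3.141, 0.437, 2.388]
contact_force: [0.3, 0.1, 1.0]
finger_gap: -0.0004
gripper_force: 0.0
[-0.22976291 -0.08749    -0.52307018  0.75043365 -0.21289672  0.48187923] [-18.5 -16.8 241.1] [0.25773154 0.09707598 0.95050584]
theta 1.546 1357 rmax 0.18
```

View pics/s4.png

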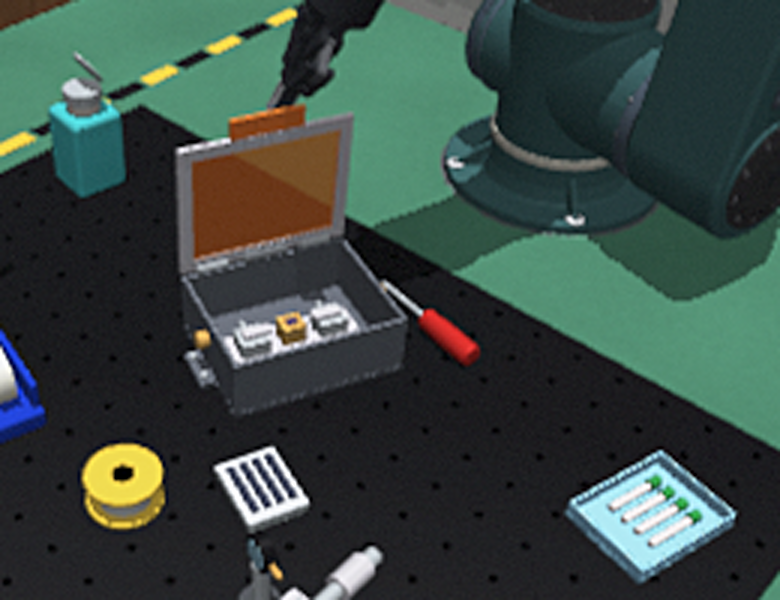

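```bash
python3 - <<'E'
from h import *
o=get_obs();fr=(o["eef_pos"],R.from_euler("xyz",o["ee_rot"]))
for g in((8,-17,241,-43,65),(8,-17,300,-43,65),(25,-30,310,-43,55),(55,-40,310,-43,45),(90,-50,305,-43,37),(125,-55,290,-43,30),(155,-55,265,-43,23),(185,-50,230,-43,17),(190,-40,195,-43,13),(180,-25,172,-43,13),(165,-18,164,-43,13),(150,-15,164,-43,13)):go(*g,fr)
E
```

```text
(8, -17, 241, -43, 65) world [ 0.465 -0.061  0.241] shift [10.2, 24.6, -0.1] rot [0.0, 0.1, 0.2]
(8, -17, 300, -43, 65) world [ 0.465 -0.061  0.3  ] shift [10.2, 24.6, 58.9] rot [0.0, 0.1, 0.2]
(25, -30, 310, -43, 55) world [ 0.46 -0.04  0.31] shift [4.9, 45.3, 68.9] rot [-6.8, -7.2, 0.2]
(55, -40, 310, -43, 45) world [ 0.463 -0.008  0.31 ] shift [7.5, 76.8, 68.9] rot [-13.6, -14.6, 0.2]
(90, -50, 305, -43, 37) world [0.467 0.028 0.305] shift [12.0, 112.9, 63.9] rot [-19.1, -20.4, 0.2]
(125, -55, 290, -43, 30) world [0.476 0.062 0.29 ] shift [21.1, 147.1, 48.9] rot [-23.9, -25.5, 0.2]
(155, -55, 265, -43, 23) world [0.488 0.09  0.265] shift [32.9, 174.7, 23.9] rot [-28.7, -30.6, 0.1]
(185, -50, 230, -43, 17) world [0.505 0.115 0.23 ] shift [49.2, 200.3, -11.1] rot [-32.8, -35.0, 0.1]
(190, -40, 195, -43, 13) world [0.516 0.116 0.195] shift [60.4, 201.0, -46.1] rot [-35.5, -37.9, 0.1]
(180, -25, 172, -43, 13) world [0.526 0.101 0.172] shift [70.3, 185.9, -69.1] rot [-35.5, -37.9, 0.1]
(165, -18, 164, -43, 13) world [0.526 0.084 0.164] shift [70.8, 169.4, -77.1] rot [-35.5, -37.9, 0.1]
(150, -15, 164, -43, 13) world [0.523 0.069 0.164] shift [67.7, 154.4, -77.1] rot [-35.5, -37.9, 0.1]
```

```bash
python3 -m inch '[[0,3,6,0,0,0,0],[0,5,13,0,0,0,0],[0,8,19,0,0,0,0],[0,11,26,0,0,0,0],[0,11,26,0,0,0,0],[0,9,26,50,0,0,0],[0,5,45,70,-7,-7,0],[0,7,77,70,-13.5,-14.5,0],[0,12,113,64,-19,-20.5,0],[0,21,147,49,-24,-25.5,0],[0,33,175,24,-28.5,-30.5,0],[0,49,200,-11,-33,-35,0],[0,60,201,-46,-35.5,-38,0],[0,70,186,-69,-35.5,-38,0],[0,71,169,-77,-35.5,-38,0],[0,68,154,-77,-35.5,-38,0],[0,68,154,-77,-35.5,-38,0]]'; python3 - <<'E'
from ang import *
o=get_obs();print(o["joint_pos"],cf(o["eef_pos"]),o["contact_force"],R.from_euler("xyz",o["ee_rot"]).as_matrix()[:,2])
ang("s5")
E
```

```text
clock: 13.85
eef_pos: [0.5228, 0.0679, 0.163]
ee_rot: [-3.138, 1.344, 2.391]
contact_force: [0.4, -0.4, -0.4]
finger_gap: 0.0002
gripper_force: 0.0
[ 0.48024953  0.46565374 -1.166108   -1.02208546 -1.16726939  0.57012948] [148.6 -14.6 163. ] [ 0.35569291 -0.43349617 -0.40487082] [ 0.71039725 -0.66692016 -0.22484048]
theta 1.012 555 rmax 0.179
```

```bash
python3 -m inch '[[0,0,0,0,0,0,0],[0,0,0,0,0,0,0],[0,0,0,0,0,0,0],[0,0,0,0,0,0,0],[0,0,0,0,0,0,0],[0,0.5,1.5,-2,0,0,0],[0,1,3,-5,0,0,0],[0,2,4.5,-8,0,0,0],[0,2.5,6,-11,0,0,0],[0,3,7.5,-14,0,0,0],[0,3.5,8.5,-16,0,0,0],[0,4,9,-18,0,0,0],[0,4,9.5,-19,0,0,0],[0,4,9.5,-19,0,0,0]]'; python3 - <<'E'
from ang import *
o=get_obs();print(cf(o["eef_pos"]),o["contact_force"])
ang("s6")
E
```

```text
clock: 15.65
eef_pos: [0.5274, 0.0786, 0.1451]
ee_rot: [3.134, 1.345, 2.382]
contact_force: [1.0, -0.2, -0.1]
finger_gap: -0.0001
gripper_force: 0.5
[160.3 -14.6 145.1] [ 1.04829687 -0.15255506 -0.08818139]
theta 0.495 487 rmax 0.178
```

View pics/s6.png

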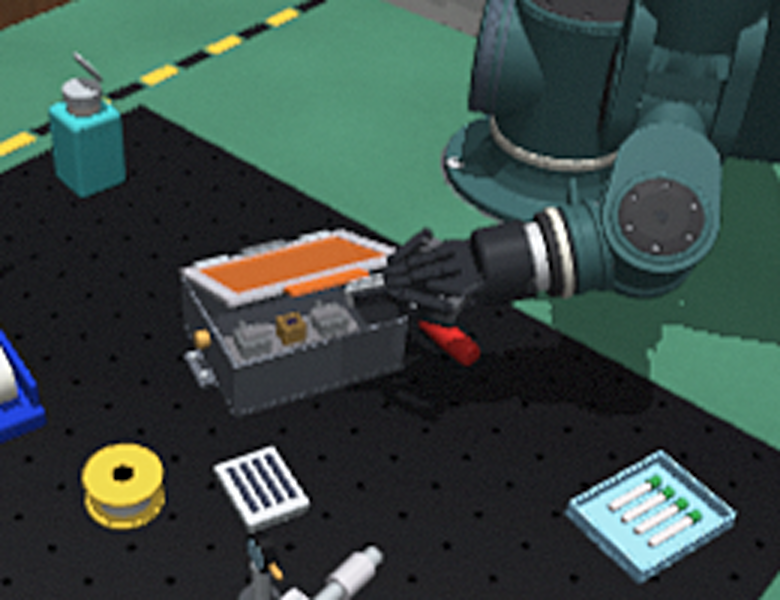

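```bash
python3 -m inch '[[0,0,0,0,0,0,0],[0,0,0,0,0,0,0],[0,0.7,1.6,-3.7,0,0,0],[0,1.4,3.2,-7.5,0,0,0],[0,2,4.6,-11.4,0,0,0],[0,2.6,6,-15.3,0,0,0],[0,3.2,7.3,-19.2,0,0,0],[0,3.7,8.6,-23.1,0,0,0],[0,4.1,9.7,-27.1,0,0,0],[0,4.6,10.8,-31.1,0,0,0],[0,5,11.6,-35.1,0,0,0],[0,5.3,12.5,-39.1,0,0,0],[0,5.6,13.2,-43.2,0,0,0],[0,5.9,13.9,-47.3,0,0,0],[0,6,14.4,-51.4,0,0,0],[0,6.2,14.9,-55,0,0,0],[0,6.2,14.9,-55,0,0,0]]'; python3 - <<'E'
from ang import *
o=get_obs();print(cf(o["eef_pos"]),o["contact_force"],o["joint_pos"].round(3))
ang("s7")
E
```

```text
clock: 17.82
eef_pos: [0.5335, 0.0934, 0.0898]
ee_rot: [3.136, 1.345, 2.384]
contact_force: [0.3, 0.1, -1.0]
finger_gap: -0.0002
gripper_force: 0.5
[176.3 -14.8  89.8] [ 0.25908619  0.13173048 -0.98191967] [ 0.522  0.686 -1.156 -1.176 -1.199  0.633]
theta 0.157 1034 rmax 0.176
```

View pics/s7.png

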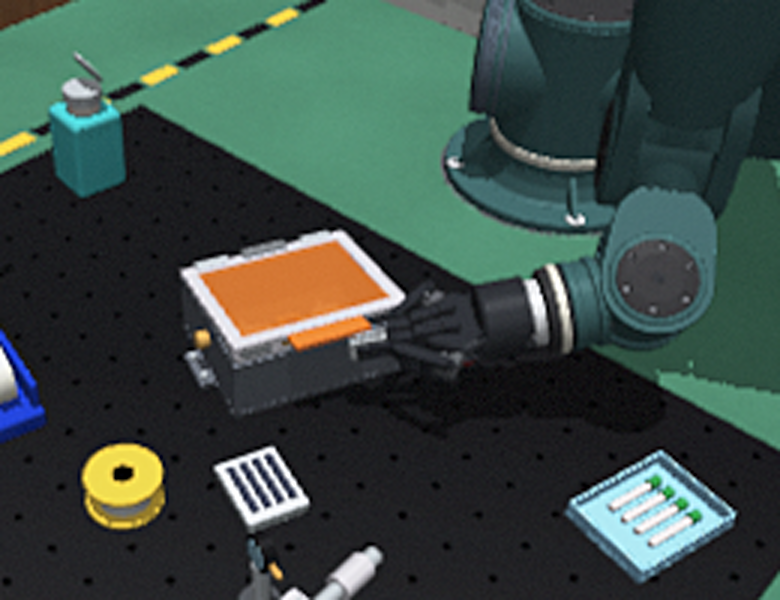

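```bash
python3 -m inch '[[0,0,0,-3,0,0,0],[0,0,0,-6,0,0,0],[0,0,0,-9,0,0,0],[0,0,0,-12,0,0,0],[0,0,0,-14.5,0,0,0],[0,0,0,-17,0,0,0],[0,0,0,-19.5,0,0,0],[0,0,0,-22,0,0,0],[0,0,0,-25,0,0,0],[0,0,0,-28,0,0,0],[0,0,0,-28,0,0,0]]'; python3 - <<'E'
from ang import *
o=get_obs();print(cf(o["eef_pos"]),o["contact_force"],o["joint_pos"].round(3))
im,w=ang("s8")
go(230,-60,60,-43,13)
E
```

```text
clock: 19.25
eef_pos: [0.5336, 0.0935, 0.0618]
ee_rot: [3.135, 1.345, 2.383]
contact_force: [-0.3, 0.8, -1.4]
finger_gap: -0.0
gripper_force: 0.0
[176.4 -14.7  61.8] [-0.26226151  0.75024523 -1.36207358] [ 0.522  0.777 -1.172 -1.284 -1.199  0.633]
theta 0.046 1071 rmax 0.176
(230, -60, 60, -43, 13) world [0.513 0.161 0.06 ] shift [-20.6, 67.1, -1.9] rot [-0.0, 0.1, 0.1]
```

View pics/s8.png

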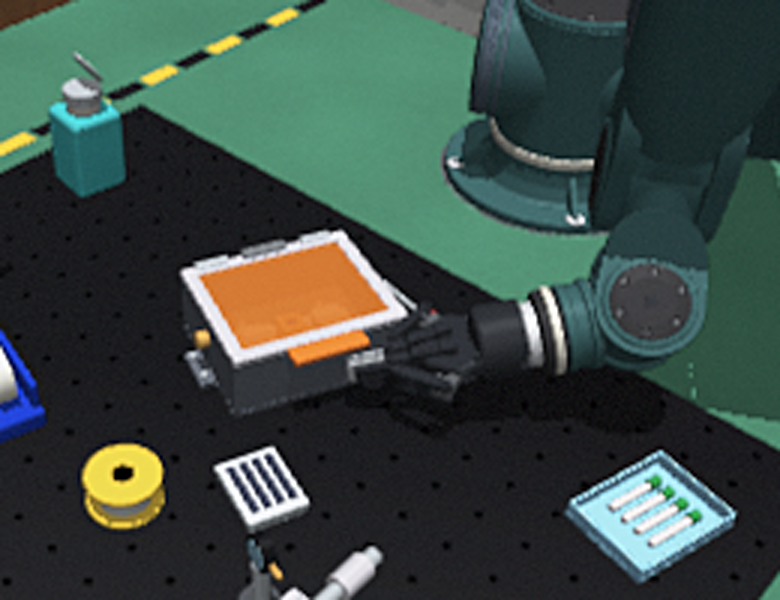

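```bash
python3 -m inch '[[0,2,5,-2,0,0,0],[0,6,15,-2,0,0,0],[0,12,30,-2,0,0,0],[0,20,50,0,0,0,0],[0,26,65,5,0,0,0],[0,26,75,30,0,0,0],[0,26,80,60,0,0,0],[0,26,80,90,0,0,0],[0,26,80,90,0,0,0],[0,26,80,90,0,0,0],[0,26,80,90,0,0,0]]'; python3 - <<'E'
from ang import *
o=get_obs();print(cf(o["eef_pos"]),o["contact_force"],o["qvel"].round(2))
im,w=ang("s9")
f=np.load("scene.npz");df=np.abs(im.astype(int)-f["im"]).max(2)>40
cv2.imwrite("pics/diff.png",(df*255).astype(np.uint8))
hsv=cv2.cvtColor(im,cv2.COLOR_RGB2HSV)
o=(hsv[...,0]>5)&(hsv[...,0]<20)&(hsv[...,1]>200)&(abs(w[...,0]-.5)<.2)&(abs(w[...,1])<.2)&(w[...,2]>.07)
Q=w[o];x=(Q-H)@F
for lo,hi in((.03,.06),(.06,.1),(.1,.13),(.155,.173)):
    k=(x>lo)&(x<hi);print(lo,np.median(Q[k,2]).round(4),k.sum())
E
```

```text
clock: 20.68
eef_pos: [0.5593, 0.1732, 0.1511]
ee_rot: [-3.141, 1.345, 2.39]
contact_force: [0.4, 1.1, 0.6]
finger_gap: 0.0003
gripper_force: 0.0
[259.8 -22.3 151.1] [0.35109964 1.09116688 0.57191618] [-0.  0.  0.  0. -0. -0.]
theta 0.047 1047 rmax 0.177
0.03 0.0893 11
0.06 0.0898 16
0.1 0.0895 14
0.155 0.0895 22
```

View pics/s9.png

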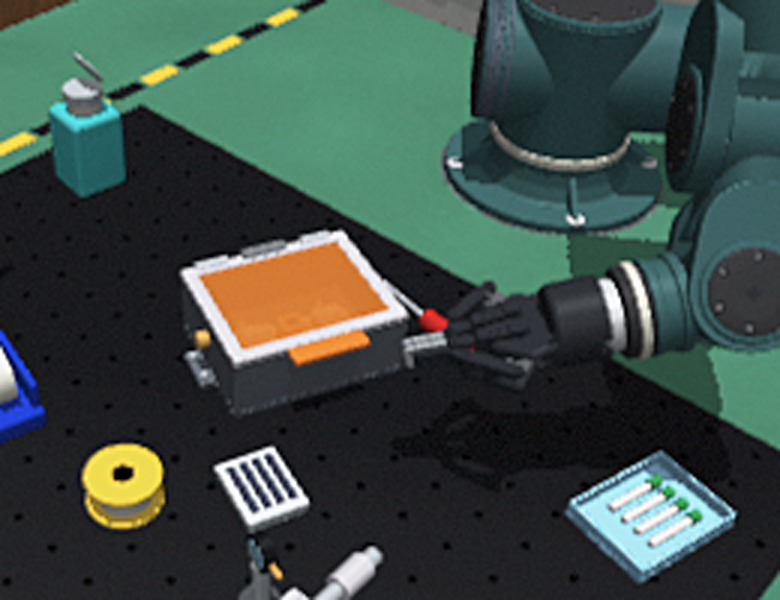

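Cover is level and shut, the hand is clear, and the bench things stand where they were. Handing in.

```bash
python3 -c "
from plant import *
print(close_job())"
```

```text
the job is handed in; nothing more can be done
None
```

The cover was tipped forward, caught on the fingertip at about 0.5 rad and lowered until it was level and shut; the hand is clear, nothing on the bench looked moved in the last picture, and I handed the job in at about 21 s without being shown a verdict.

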